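# Draw the hopper gate, fill the empty rack pockets and lock the keeper bar

## Task

Draw the gate of the roll feeder out by its red tab right to its end stop, so that the sleeves roll down to the foot of the chute, and lay one of them in every empty pocket of the black V rack, leaving the sleeves that are already in the rack where they are. Finish with the gate pushed fully home again and the rack's keeper bar swung all the way down over the sleeves, so that the rack can go to the wash; there are more sleeves in the feeder than you need. Do not shove the vice about.

Things in the scene. Friction and masses are not known exactly. Their poses are not given: they have to be found in the camera images.
- feeder: fixed blue chute with a hopper, base 190 x 64 mm. It falls by 0.33 rad to its -x end; sleeves lie across it (axis along y), single file, lane 28 to 30 mm wide, slick. Origin on the worktop under the nest; x up the chute (horizontal), y left, z up. Above the gate: flared hopper sides, back edge 0.15 m up. Below the gate: open at the top, side lips 9 mm high, only 3 mm at the nest.
- nest (a point): foot of the chute: centre of a sleeve resting against the foot stop, 52 mm above the worktop, its axis along the feeder's y. The stop is 18 mm wide (y), up to 6 mm above the axis, so fingers can close on the sleeve's two ends from above, tips down to about its axis; the next sleeve touches it uphill, so set wide pads 4 mm downhill (-x). When it is taken the next ones roll down here by themselves.
- gate (a joint): slide gate: a blade across the chute, 58 mm up the slope from the nest, drawn out sideways to the feeder's right (-y). 0 = home (shut), 0.036 m = out against its end stop (chute clear). Friction about 2 N; stays where left. Three sleeves lying at the foot leave the blade's path free; a fourth would lie in it.
- gate_grip (a point): grip point on the gate's red upright tab, 102 mm above the worktop, 71 mm right of the chute's middle when shut; moves with the gate. Tab 26 mm (feeder's x) x 10 mm (y, the drawing direction), reaching 14 mm above this point and 44 mm below; the tang and end stop between it and the chute reach 75 mm above the worktop.
- rack: fixed V rack on an aluminium plate 66 x 262 mm: a black plastic V bar, 18 mm wide (x), 166 mm long (y), with five V pockets 32 mm apart along y. Origin on the worktop under the middle pocket; z up. Pockets are 90 degree Vs 9 mm deep, lands 35 mm above the worktop; a sleeve lies in one with its axis along the rack's x, each end overhanging the bar by 4 mm.
- keeper (a joint): keeper bar: flat steel, 12 mm wide, 5 mm thick, on a stiff hinge at the rack's right (-y) end; stays where left (about 2 N at the grip moves it). 0 = down over the sleeves, 2 mm above them; 1.57 = upright (then 0.29 m tall: keep clear); limit 1.9. It turns about the rack's x axis at y = -132 mm of the rack, 54 mm above the worktop.
- keeper_grip (a point): middle of the red grip at the free end of the keeper bar, 225 mm from the hinge; grip 14 mm wide (along the rack's x), 34 mm long along the bar, 10 mm thick; moves with the bar
- vice: small black machine vice, 72 x 132 x 58 mm, 0.95 kg, loose, a bystander
- pocket_1 (a point): pocket 1 of the rack (leftmost): where the centre of a sleeve lies when it is seated, 39 mm above the worktop; x is along the sleeve's axis
- pocket_2 (a point): pocket 2 of the rack (counted from the left): where the centre of a sleeve lies when it is seated, 39 mm above the worktop; x is along the sleeve's axis
- pocket_3 (a point): pocket 3 of the rack (counted from the left): where the centre of a sleeve lies when it is seated, 39 mm above the worktop; x is along the sleeve's axis
- pocket_4 (a point): pocket 4 of the rack (counted from the left): where the centre of a sleeve lies when it is seated, 39 mm above the worktop; x is along the sleeve's axis
- pocket_5 (a point): pocket 5 of the rack (rightmost, next to the hinge): where the centre of a sleeve lies when it is seated, 39 mm above the worktop; x is along the sleeve's axis
- blank_1_mid (a point): honed steel sleeve lying on its side, grey, 19 mm in diameter, 26 mm long, 35 g; the point is its centre, its y axis runs along the sleeve's axis (either way round). It rolls easily. Starts in the hopper behind the gate.
- blank_2_mid (a point): honed steel sleeve lying on its side, grey, 19 mm in diameter, 26 mm long, 35 g; the point is its centre, its y axis runs along the sleeve's axis (either way round). It rolls easily. Starts in the hopper behind the gate.
- blank_3_mid (a point): honed steel sleeve lying on its side, grey, 19 mm in diameter, 26 mm long, 35 g; the point is its centre, its y axis runs along the sleeve's axis (either way round). It rolls easily. Starts in the hopper behind the gate.
- blank_4_mid (a point): honed steel sleeve lying on its side, grey, 19 mm in diameter, 26 mm long, 35 g; the point is its centre, its y axis runs along the sleeve's axis (either way round). It rolls easily. Starts in the hopper behind the gate.
- blank_5_mid (a point): honed steel sleeve lying on its side, grey, 19 mm in diameter, 26 mm long, 35 g; the point is its centre, its y axis runs along the sleeve's axis (either way round). It rolls easily. Starts in the hopper behind the gate.
- racked_1_mid (a point): honed steel sleeve lying on its side, grey, 19 mm in diameter, 26 mm long, 35 g; the point is its centre, its y axis runs along the sleeve's axis (either way round). It rolls easily. Already in pocket 1 of the rack at the start, if it is there at all (None: absent, pocket 1 is empty).
- racked_2_mid (a point): honed steel sleeve lying on its side, grey, 19 mm in diameter, 26 mm long, 35 g; the point is its centre, its y axis runs along the sleeve's axis (either way round). It rolls easily. Already in pocket 2 of the rack at the start, if it is there at all (None: absent, pocket 2 is empty).
- racked_3_mid (a point): honed steel sleeve lying on its side, grey, 19 mm in diameter, 26 mm long, 35 g; the point is its centre, its y axis runs along the sleeve's axis (either way round). It rolls easily. Already in pocket 3 of the rack at the start, if it is there at all (None: absent, pocket 3 is empty).
- racked_4_mid (a point): honed steel sleeve lying on its side, grey, 19 mm in diameter, 26 mm long, 35 g; the point is its centre, its y axis runs along the sleeve's axis (either way round). It rolls easily. Already in pocket 4 of the rack at the start, if it is there at all (None: absent, pocket 4 is empty).
- racked_5_mid (a point): honed steel sleeve lying on its side, grey, 19 mm in diameter, 26 mm long, 35 g; the point is its centre, its y axis runs along the sleeve's axis (either way round). It rolls easily. Already in pocket 5 of the rack at the start, if it is there at all (None: absent, pocket 5 is empty).
Things that resemble listed ones, but are neither listed nor needed, are in the scene too. Leave any pink or purple look-alike of the part that bears racked_2_mid alone.

How it is judged:
By the outcome, as a careful person would: the job done as asked, in the order asked, and still so for the second after the job is handed in, with the robot touching nothing.
Of racked_1, racked_2, racked_3, racked_4, racked_5 only 1 to 2 are there at a start; the rules pass over those that are not, and their reading is None.
At some moment in a run one of blank_1, blank_2, blank_3, blank_4, blank_5 may be knocked a few centimetres aside while the robot is not near it.
Once in a run the grip may slacken for a moment while it holds something.
It also fails if it takes over 210 s, if anything falls off the work surface, if the arm or the gripper's body presses on something with over 40 N, if the wrist force passes 120 N, or if a joint passes its speed limit or range.

## Robot

A 6-joint arm with a two-finger parallel gripper is mounted at the origin on a cart in front of the work surface, level with it; the furniture and walls round the work are solid. World frame = base frame: x ahead of the robot, y to its left, z up, the work surface at z = 0. Lengths are in mm, angles in rad, forces in N, time in s.
With the tool pointing down it reaches from about 325 to 925 mm from the base axis. Payload 3.1 kg.
Tool frame: the origin (TCP) lies at the very end of the fingers, on their centre line; the grasp point (between the pads) lies 19 mm behind it; z points along the fingers, y is the line along which they close (so a half turn about z gives the same grasp; the last joint's range is limited). The gripper opens to 85 mm and grips with 20 to 120 N. Pads are 22 mm wide; open, the fingers measure 114 mm over their backs; the gripper's body (76 mm by 85 mm) begins 54 mm behind the grasp point. The pads swing forward as they close: fully open they stand 13 mm farther back than shut.
Start: joints at [-1.326, 0.217, 1.613, -0, 1.311, -0.112], TCP at [218.32, -585.641, 231.3] pointing down, gripper open.
Joint ranges: [-2.75, 2.75], [-0.78, 2.1], [0.31, 2.55], [-1.13, 4.27], [0.13, 2.63], [-2.58, 2.58]. Speed limits (rad/s): [2.79, 2.79, 3.14, 3.14, 3.14, 3.14].

## Interface

Orientations are given as [roll, pitch, yaw] about the fixed x, y, z axes, in that order (R = Rz(yaw) Ry(pitch) Rx(roll)).
In Python, from bench import observe, snapshot, get_calibration, close_job gives the robot as it stands.
- The arm moves only by the shell command python3 -m jog 'ROWS' [FORCE]. ROWS is a JSON object of lists of equal length, an entry for each row: "dp": the shift along the world's x, y, z in mm, a list of three; "dr": the turn, a rotation vector about the world's x, y, z in rad, a list of three; "jaw": the finger opening in mm, from 0 to 85.4. A call has 1 to 5 rows; each row shifts and turns the commanded pose from where the row before left it; what a row does not reach is not made up. A row lasts 1/8 s, in which the tool goes at most 62.5 mm and 10.7 degrees, less where a joint would pass 70% of its speed; a pose out of reach is approached as far as the arm can. A call with a gripper value outside its range is refused whole. The fingers move at their own pace and stop on an object; FORCE is the grip in N (left out, the last holds). Time passes only in rows, so rows that do not move let the fingers close. It gives the time, the measured TCP pose, the force, the opening and the grip force at its end, in the units of the state.
- observe(): the state, without advancing time (a new reading comes with each control period).
- snapshot(name): name is "scene" or "side" or "wrist"; returns the picture (400x640x3 uint8, blue, green, red); there is no depth.
- get_calibration(name): a dict with "mtx" (3x3 intrinsics, pixels), "rvec" (rotation vector, rad) and "tvec" (3), from world to camera coordinates, as OpenCV has them. Camera axes: x right, y down, z forward; pixel columns grow to the right and rows downward; lengths in mm; the calibration is good to about 2 mm. A picture is of the moment at which its call begins: read the wrist's pose just before it. get_calibration takes no time and is no camera call; for the wrist camera it gives the pose at the moment of the call.
- close_job(): hands the job in; it is judged then, once.
The state is a dict: "time": time; "joint_positions": joint angles; "qd": joint speeds; "joint_torque": joint torques, N m; "tcp_pos": TCP position; "tool_rot": TCP orientation; "contact_force": force on the tool from outside, world axes, zero at the start; "ft_torque": the same for the moment, N m; "finger_gap": finger opening in mm; "grip_force": force on a finger pad.
Only numpy, scipy, OpenCV 4.12 (cv2) and the standard library are available. Lean on these libraries where they do the work, as an engineer would, in place of code of your own. Each camera call takes 0.05 s, during which the arm holds its last target. There are 200 camera calls.

## Working session

There is one attempt and no reset: what is moved stays moved. The work goes in short steps, Python scripts to look and compute and a shell command to move; the robot and the scene stay as the last step left them, time stands still between calls to the robot, and variables do not carry over. Pictures are saved under pics/ and viewed, at most 14 in all, crops included, and the job is handed in when it is done.

```bash
ls; mkdir -p pics
python3 - <<'E'
from bench import *
import cv2,numpy as np
o=observe();print(o)
for n in ("scene","side","wrist"):
    c=get_calibration(n);cv2.imwrite(f"pics/{n}0.png",snapshot(n))
    R=cv2.Rodrigues(np.array(c['rvec'],float))[0];print(n,np.array(c['mtx']).round(0).tolist(),(-R.T@np.array(c['tvec']).ravel()).round(0),R[2].round(2))
a=cv2.imread("pics/scene0.png");b=cv2.imread("pics/side0.png")
E
```

```text
pics
{'time': 0.0, 'joint_positions': array([-1.32619827e+00,  2.17779614e-01,  1.61495871e+00,  1.83250385e-05,
        1.31125446e+00, -1.12219966e-01]), 'qd': array([-0.00082072, -0.00175233,  0.00081369, -0.00030122,  0.00065149,
       -0.00157001]), 'joint_torque': array([ 9.25879103e-04, -3.96841300e+01, -3.03851366e+01,  8.95496396e-05,
        9.54860559e-03, -5.04765254e-06]), 'tcp_pos': array([ 218.12432216, -584.83101114,  229.93962427]), 'tool_rot': array([-3.13920961e+00, -2.86364929e-04,  3.56812960e-01]), 'contact_force': array([ 0.24278661,  1.18401385, -0.13101044]), 'ft_torque': array([ 0.01389795,  0.05560302, -0.02606763]), 'grip_force': 0.0, 'finger_gap': 85.56140578852714}
scene [[505.0, 0.0, 327.0], [0.0, 505.0, 202.0], [0.0, 0.0, 1.0]] [ 946. -114.  966.] [-0.49 -0.04 -0.87]
side [[380.0, 0.0, 320.0], [0.0, 380.0, 199.0], [0.0, 0.0, 1.0]] [ -20. -820.  505.] [ 0.54  0.7  -0.46]
wrist [[310.0, 0.0, 318.0], [0.0, 310.0, 206.0], [0.0, 0.0, 1.0]] [ 286. -561.  372.] [-0.26 -0.1  -0.96]
```

View pics/scene0.png

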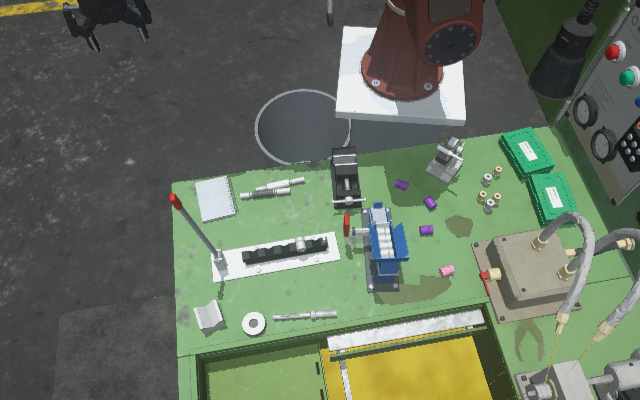

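View pics/side0.png

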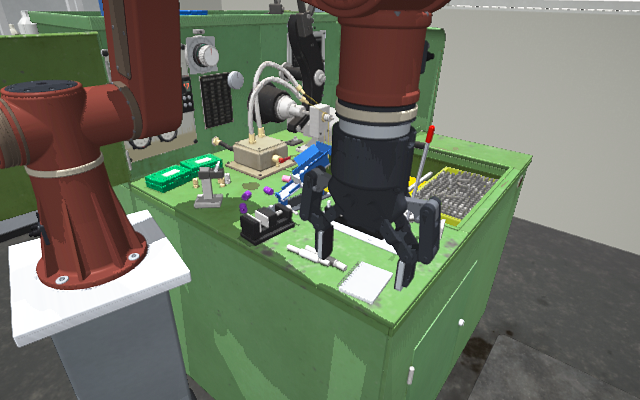

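```bash
cat > h.py <<'E'
from bench import *
import cv2,numpy as np
def cal(n):
    c=get_calibration(n);K=np.array(c['mtx'],float);R=cv2.Rodrigues(np.array(c['rvec'],float))[0];t=np.array(c['tvec'],float).ravel()
    return K,R,t
def ray(px,c):
    K,R,t=c;d=R.T@np.linalg.inv(K)@np.array([px[0],px[1],1.]);return -R.T@t,d
def onz(px,z,c):
    o,d=ray(px,c);return o+d*(z-o[2])/d[2]
def proj(P,c):
    K,R,t=c;q=K@(R@np.array(P,float)+t);return q[:2]/q[2]
def tri(p1,c1,p2,c2):
    o,d=ray(p1,c1);q,e=ray(p2,c2);d/=np.linalg.norm(d);e/=np.linalg.norm(e)
    s=np.linalg.lstsq(np.c_[d,-e],q-o,rcond=None)[0];a=o+d*s[0];b=q+e*s[1];return (a+b)/2,np.linalg.norm(a-b)
E
python3 - <<'E'
import cv2
a=cv2.imread("pics/scene0.png")[135:305,165:465]
cv2.imwrite("pics/c0.png",cv2.resize(a,(800,453),interpolation=cv2.INTER_CUBIC))
E
```

```text
(no output)
```

View pics/c0.png

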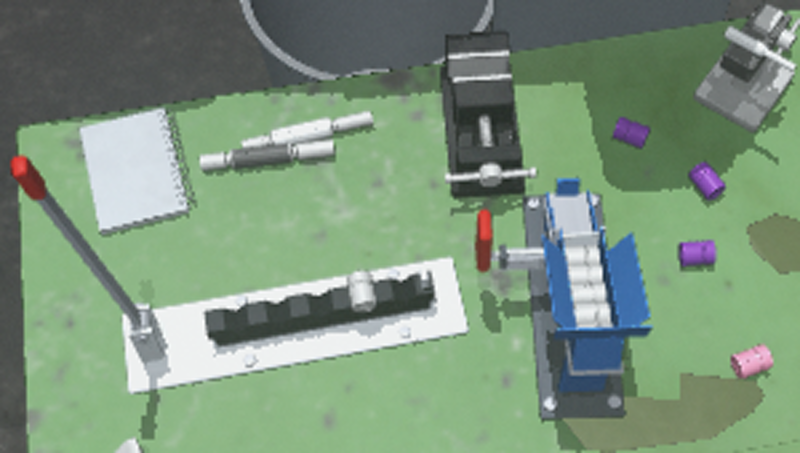

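Run:
```python
from h import *
c=cal("scene")
f=lambda x,y:(165+x/2.6667,135+y/2.6667)
for n,p,z in [("plateNW",(124,313),5),("NE",(449,258),5),("SE",(467,330),5),("SW",(130,391),5),("bolt",(532,203),5),("bolt",(597,200),5),("bolt",(548,403),5),("bolt",(616,400),5),
 ("tabtop",(486,212),116),("tabtop2",(484,232),116),("tabbot",(484,270),58),("viceL",(455,193),58),("viceR",(522,190),58),("viceRb",(522,190),0),("stop",(567,183),58),("sleeve",(360,290),45),("keeperbase",(140,318),54),("barL",(206,318),35),("barR",(432,280),35)]:
    print(n,onz(f(*p),z,c).round(0))
a=cv2.imread("pics/scene0.png");b,g,r=[a[...,i].astype(int) for i in range(3)]
m=((r>130)&(g<60)&(b<60)).astype(np.uint8)
nn,l,s,ce=cv2.connectedComponentsWithStats(m)
for i in range(1,nn):
    if s[i,4]>30: print(s[i],ce[i].round(1))
a=cv2.imread("pics/side0.png");b,g,r=[a[...,i].astype(int) for i in range(3)]
m=((r>130)&(g<60)&(b<60)).astype(np.uint8)
nn,l,s,ce=cv2.connectedComponentsWithStats(m)
for i in range(1,nn):
    if s[i,4]>20: print('side',s[i],ce[i].round(1))
```

```text
plateNW [ 547. -385.    5.]
NE [ 478. -138.    5.]
SE [ 538. -119.    5.]
SW [ 609. -368.    5.]
bolt [423. -74.   5.]
bolt [416. -22.   5.]
bolt [592. -54.   5.]
bolt [585.  -3.   5.]
tabtop [ 493. -111.  116.]
tabtop2 [ 510. -112.  116.]
tabbot [ 511. -109.   58.]
viceL [ 448. -136.   58.]
viceR [441. -85.  58.]
viceRb [409. -83.   0.]
stop [432. -50.  58.]
sleeve [ 530. -201.   45.]
keeperbase [ 570. -359.   54.]
barL [ 558. -314.   35.]
barR [ 512. -148.   35.]
[609  45  10  11  75] [614.5  50.2]
side [426 126   8  17  85] [429.5 134.1]
```

```bash
python3 -m jog '{"dp":[[20,55,10],[20,55,10],[20,55,10],[25,55,10],[25,55,10]],"dr":[[0,0,-0.05],[0,0,-0.05],[0,0,-0.05],[0,0,-0.05],[0,0,-0.04]],"jaw":[85,85,85,85,85]}' 30; python3 -m jog '{"dp":[[25,55,5],[25,55,5],[25,50,5],[25,50,5],[22,40,0]],"dr":[[0,0,0],[0,0,0],[0,0,0],[0,0,0],[0,0,0]],"jaw":[60,60,60,60,60]}'
python3 - <<'E'
from h import *
o=observe();print(o['tcp_pos'].round(1),o['tool_rot'].round(3),o['time'])
c=cal("wrist");cv2.imwrite("pics/w1.png",snapshot("wrist"));np.savez("w1.npz",*c)
E
```

```text
time: 0.78
tcp_pos: [328.6, -308.7, 281.3]
tool_rot: [-3.141, -0.0, 0.115]
contact_force: [1.7, 0.2, 0.1]
finger_gap: 85.0
grip_force: 0.0
time: 1.4
tcp_pos: [451.0, -58.6, 301.8]
tool_rot: [3.141, -0.001, 0.118]
contact_force: [0.5, -0.2, 0.4]
finger_gap: 60.1
grip_force: 0.0
[451.  -58.6 301.8] [ 3.141e+00 -1.000e-03  1.180e-01] 1.4
```

View pics/w1.png

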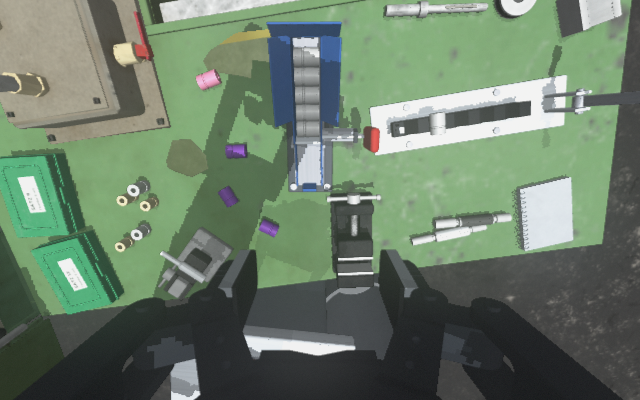

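Run:
```python
import cv2
a=cv2.imread("pics/w1.png")[60:240,260:600]
cv2.imwrite("pics/c1.png",cv2.resize(a,None,fx=800/340,fy=800/340,interpolation=cv2.INTER_CUBIC))
```

```text
(no output)
```

View pics/c1.png

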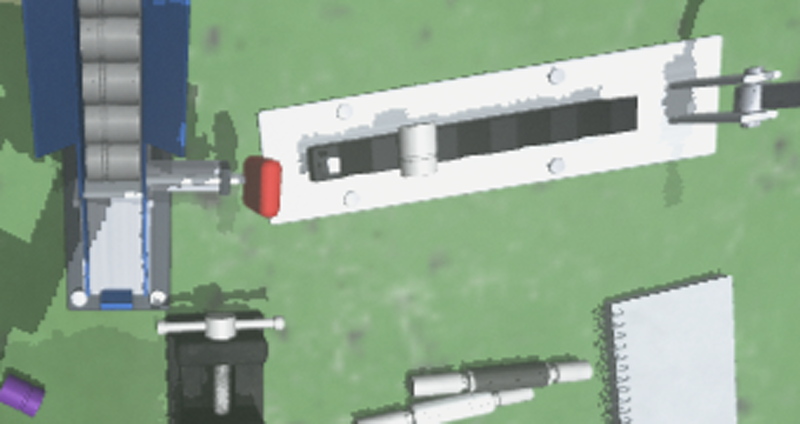

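Run:
```python
from h import *
s=cal("scene");z=np.load("w1.npz");w=(z['arr_0'],z['arr_1'],z['arr_2'])
f=lambda x,y:(165+x/2.6667,135+y/2.6667)
g=lambda x,y:(260+x/2.353,60+y/2.353)
for n,a,b in [("stop",(568,183),(116,293)),("bolt1",(532,203),(158,298)),("bolt2",(597,200),(79,298)),("handleL",(447,177),(278,323)),("handleR",(534,172),(162,328)),("plate NE",(449,258),(260,113)if 0 else(275,222)),("plateSW",(130,391),(721,37)),("rackboltA",(250,360),(556,75)),("rackboltB",(405,332),(345,111))]:
    P,e=tri(f(*a),s,g(*b),w);print(n,P.round(1),round(e,1))
for n,p,h in [("plateNE",(275,222),5),("plateSE",(260,112),5),("plateSW",(721,37),5),("plateNW",(716,154),5),
 ("barN_R",(308,148),35),("barS_R",(312,181),35),("barN_L",(637,97),35),("barS_L",(637,130),35),
 ("tabtop1",(269,156),116),("tabtop2",(269,216),116),("racked",(418,150),48),("hinge",(748,97),54),("viceTR",(168,316),50),("viceTL",(264,330),50),("bolt1",(158,298),6),("bolt2",(79,298),6),("stop",(116,293),58),("chutefloorR",(142,285),45),("chutefloorL",(92,285),45),("slv",(112,178),0)]:
    print(n,onz(g(*p),h,w).round(1))
a=cv2.imread("pics/w1.png");b,gg,r=[a[...,i].astype(int) for i in range(3)]
m=((r>120)&(gg<70)&(b<70)).astype(np.uint8);nn,l,st,ce=cv2.connectedComponentsWithStats(m)
for i in range(1,nn):
    if st[i,4]>30: print(st[i],ce[i].round(1),onz(ce[i],116,w).round(1),onz(ce[i],90,w).round(1))
```

```text
stop [442.  -50.4  75.9] 0.9
bolt1 [429.1 -75.   16.7] 0.5
bolt2 [425.3 -26.   23.2] 5.0
handleL [ 429.1 -142.9   47.7] 1.5
handleR [420.4 -76.7  52. ] 1.7
plate NE [ 481.8 -137.6   13.3] 0.6
plateSW [ 610.8 -366.6    9.5] 0.3
rackboltA [ 580.2 -280.    12.8] 1.0
rackboltB [ 547.7 -166.    14.2] 0.4
plateNE [ 480.9 -139.5    5. ]
plateSE [ 541.9 -120.2    5. ]
plateSW [ 611.8 -369.7    5. ]
plateNW [ 550.2 -388.4    5. ]
barN_R [ 525.2 -144.4   35. ]
barS_R [ 508.2 -149.8   35. ]
barN_L [ 571.8 -313.6   35. ]
barS_L [ 555.4 -318.8   35. ]
tabtop1 [ 519.4 -109.5  116. ]
tabtop2 [ 493.8 -113.9  116. ]
racked [ 531. -199.   48.]
hinge [ 576.2 -357.3   54. ]
viceTR [426.8 -80.1  50. ]
viceTL [ 425.2 -134.6   50. ]
bolt1 [426.7 -75.8   6. ]
bolt2 [420.9 -27.6   6. ]
stop [438.2 -49.9  58. ]
chutefloorR [441.5 -63.8  45. ]
chutefloorL [438.2 -36.1  45. ]
slv [494.6 -39.7   0. ]
```

```bash
python3 -m jog '{"dp":[[28,-26,-10],[28,-28,-40],[0,0,-55],[0,0,-55],[0,0,0]],"dr":[[0,0,0],[0,0,0.005],[0,0,0],[0,0,0],[0,0,0]],"jaw":[34,34,34,34,34]}' 40;python3 - <<'E'
from h import *
o=observe();print(o['tcp_pos'].round(1),o['tool_rot'].round(3),o['time'])
c=cal("wrist");a=snapshot("wrist");np.savez("w2.npz",*c)
cv2.imwrite("pics/w2.png",a)
b,g,r=[a[...,i].astype(int) for i in range(3)]
m=((r>120)&(g<70)&(b<70)).astype(np.uint8);nn,l,st,ce=cv2.connectedComponentsWithStats(m)
for i in range(1,nn):
    if st[i,4]>30: print(st[i],ce[i].round(1),onz(ce[i],116,c).round(1))
print(proj([507,-112,116],c))
E
```

```text
time: 2.08
tcp_pos: [501.3, -113.1, 135.7]
tool_rot: [-3.135, 0.012, 0.122]
contact_force: [0.0, -0.5, -0.2]
finger_gap: 34.2
grip_force: 0.0
[ 501.3 -113.1  135.7] [-3.135  0.012  0.122] 2.075
[311 220  13  13 147] [317.4 226.1] [ 514.5 -111.7  116. ]
[319 246   6  12  35] [322.1 253.1] [ 498.5 -116.3  116. ]
[316.3191923  238.49501084]
```

View pics/w2.png

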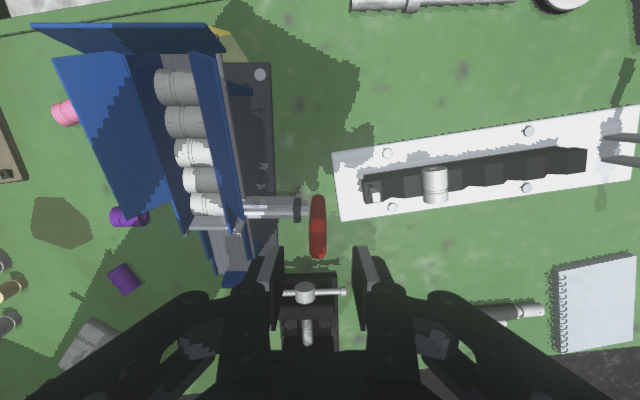

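```bash
python3 -m jog '{"dp":[[3,0,-25],[0,0,-26],[0,0,0],[0,0,0],[0,0,0]],"dr":[[0,0,0],[0,0,0],[0,0,0],[0,0,0],[0,0,0]],"jaw":[34,34,34,8,5]}' 40; python3 -m jog '{"dp":[[0,0,0],[0,0,0],[0,0,0],[0,0,0]],"dr":[[0,0,0],[0,0,0],[0,0,0],[0,0,0]],"jaw":[5,5,5,5]}' 40
```

```text
time: 2.75
tcp_pos: [511.4, -115.0, 93.3]
tool_rot: [3.14, -0.004, 0.122]
contact_force: [0.1, 2.4, 6.2]
finger_gap: 8.8
grip_force: 43.0
time: 3.25
tcp_pos: [511.4, -115.0, 93.3]
tool_rot: [3.14, -0.004, 0.122]
contact_force: [-1.4, 1.9, 7.0]
finger_gap: 9.4
grip_force: 43.1
```

```bash
python3 -m jog '{"dp":[[1.2,-10,0],[1.2,-10,0],[1.2,-10,0],[0.8,-6,0],[0,0,0]],"dr":[[0,0,0],[0,0,0],[0,0,0],[0,0,0],[0,0,0]],"jaw":[5,5,5,5,5]}' 40
```

```text
time: 3.88
tcp_pos: [515.3, -147.5, 93.2]
tool_rot: [-3.135, -0.003, 0.12]
contact_force: [-1.4, 12.2, 11.0]
finger_gap: 8.7
grip_force: 43.7
```

```bash
python3 -m jog '{"dp":[[0.4,-4,0],[0,-2,0],[0,0,0]],"dr":[[0,0,0],[0,0,0],[0,0,0]],"jaw":[5,5,5]}' 40
python3 - <<'E'
from h import *
o=observe();print(o['tcp_pos'].round(1),o['contact_force'].round(1))
c=cal("scene");a=snapshot("scene");cv2.imwrite("pics/s3.png",cv2.resize(a[130:310,320:480],(711,800))[:600])
E
```

```text
time: 4.25
tcp_pos: [515.3, -147.7, 93.0]
tool_rot: [-3.124, -0.003, 0.119]
contact_force: [-0.7, 26.5, 16.3]
finger_gap: 9.4
grip_force: 44.8
[ 515.3 -147.7   93. ] [-0.7 26.5 16.3]
```

View pics/s3.png

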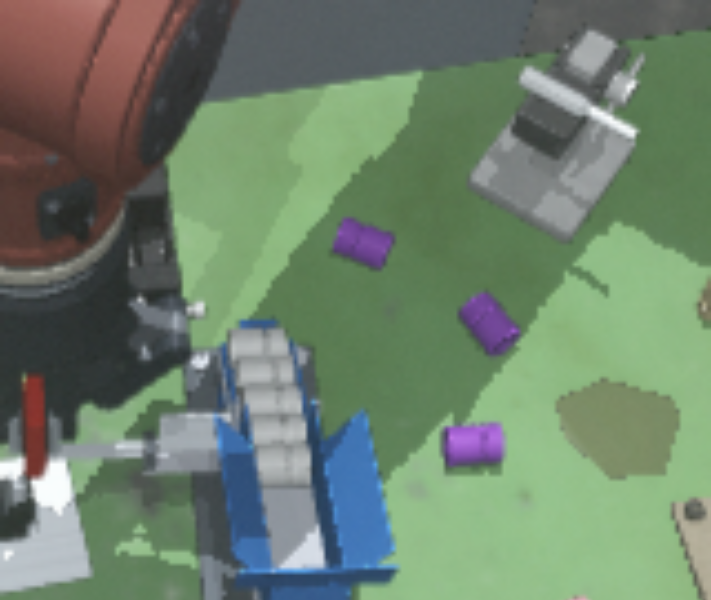

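```bash
python3 -m jog '{"dp":[[0,6,0],[0,0,0],[0,0,40],[0,0,60],[-20,30,0]],"dr":[[0,0,0],[0,0,0],[0,0,0],[0,0,0],[0,0,0]],"jaw":[30,30,30,38,38]}' 40; python3 -m jog '{"dp":[[-27,40,0],[-27,30,-40],[0,0,-25],[0,0,0],[0,0,0]],"dr":[[0,0,0],[0,0,0],[0,0,0],[0,0,0],[0,0,0]],"jaw":[38,38,38,38,38]}'
python3 - <<'E'
from h import *
o=observe();print(o['tcp_pos'].round(1),o['tool_rot'].round(3),o['time'])
c=cal("wrist");a=snapshot("wrist");np.savez("w4.npz",*c)
cv2.imwrite("pics/w4.png",a)
print(proj([446,-48.5,52],c),proj([507,-148,116],c))
E
```

```text
time: 4.92
tcp_pos: [499.5, -124.5, 197.6]
tool_rot: [3.133, -0.013, 0.119]
contact_force: [0.5, 0.4, -0.4]
finger_gap: 37.9
grip_force: 0.0
time: 5.55
tcp_pos: [441.5, -51.7, 126.6]
tool_rot: [3.14, -0.002, 0.121]
contact_force: [0.6, 0.1, -0.6]
finger_gap: 37.9
grip_force: 0.0
[441.5 -51.7 126.6] [ 3.14e+00 -2.00e-03  1.21e-01] 5.55
[313.36016656 211.62114908] [527.26363632 155.85089387]
```

View pics/w4.png

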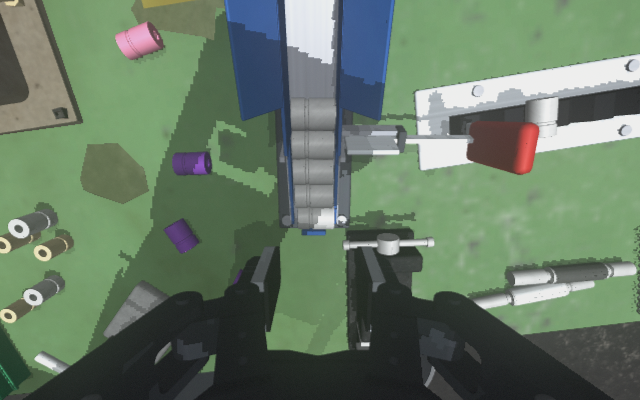

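Run:
```python
from h import *
z=np.load("w4.npz");w=(z['arr_0'],z['arr_1'],z['arr_2'])
for n,p,h in [("handle R tip top",(345,238),52),("handle R",(345,243),50),("vice front",(352,231),50),("vice front low",(352,231),20),("vice front low",(352,231),5),("nest",(317,216),52),("stop",(313,232),56),("lipL",(293,215),54),("lipR",(341,215),54),("tab",(528,148),116)]:
    print(n,onz(p,h,w).round(1))
a=cv2.imread("pics/w4.png")[170:270,270:450];cv2.imwrite("pics/c4.png",cv2.resize(a,None,fx=4.4,fy=4.4,interpolation=cv2.INTER_CUBIC))
```

```text
handle R tip top [428.3 -74.6  52. ]
handle R [423.4 -75.4  50. ]
vice front [433.7 -79.3  50. ]
vice front low [422.8 -84.2  20. ]
vice front low [417.4 -86.6   5. ]
nest [443.  -51.6  52. ]
stop [431.7 -50.   56. ]
lipL [442.3 -34.   54. ]
lipR [446.5 -68.8  54. ]
tab [ 510.7 -147.2  116. ]
```

View pics/c4.png

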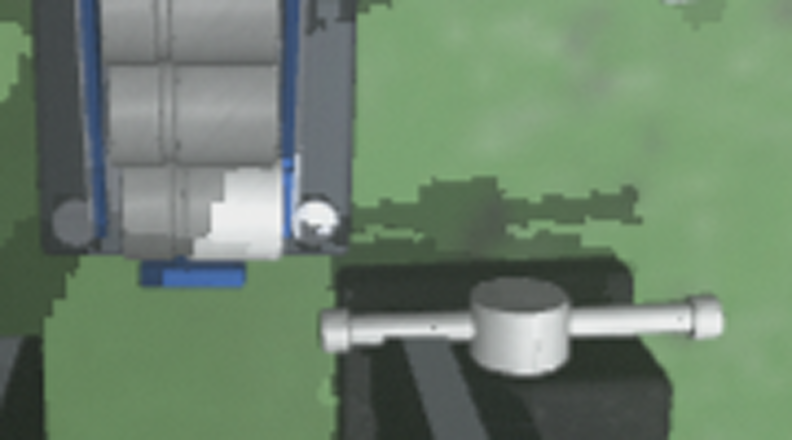

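```bash
python3 -m jog '{"dp":[[-2.5,0.5,-30],[0,0,-28],[0,0,-10],[0,0,0]],"dr":[[0,0,0],[0,0,0],[0,0,0],[0,0,0]],"jaw":[38,38,38,38]}' 40
```

```text
time: 6.1
tcp_pos: [438.1, -50.5, 57.6]
tool_rot: [3.141, -0.0, 0.121]
contact_force: [0.3, -0.1, 0.3]
finger_gap: 38.2
grip_force: 0.0
```

```bash
python3 -m jog '{"dp":[[0.5,0,-5],[0,0,0],[0,0,0],[0,0,0],[0,0,0]],"dr":[[0,0,0],[0,0,0],[0,0,0],[0,0,0],[0,0,0]],"jaw":[38,30,22,22,22]}' 40;  python3 -m jog '{"dp":[[0,0,0],[0,0,0]],"dr":[[0,0,0],[0,0,0]],"jaw":[22,22]}'
```

```text
time: 6.72
tcp_pos: [438.7, -50.3, 53.1]
tool_rot: [3.141, -0.001, 0.122]
contact_force: [-2.3, 0.0, 6.4]
finger_gap: 24.0
grip_force: 39.5
time: 6.98
tcp_pos: [438.8, -50.3, 53.1]
tool_rot: [3.141, -0.001, 0.122]
contact_force: [-0.8, 0.1, 5.9]
finger_gap: 24.6
grip_force: 39.5
```

```bash
python3 -m jog '{"dp":[[0,0,8],[0,0,20],[0,0,50],[0,0,60],[0,0,10]],"dr":[[0,0,0],[0,0,0],[0,0,0],[0,0,0.1],[0,0,0.15]],"jaw":[22,22,22,22,22]}'
python3 - <<'E'
from h import *
P,e=tri((165+28/2.6667,135+178/2.6667),cal("scene"),(429.5,134.1),cal("side"));print(P.round(1),e)
print(proj([446,-48,52],cal("scene")))
E
```

```text
time: 7.6
tcp_pos: [441.3, -50.9, 205.7]
tool_rot: [3.136, -0.008, 0.377]
contact_force: [0.3, -0.3, -0.5]
finger_gap: 24.6
grip_force: 39.4
[ 581.5 -380.2  280.1] 1.0467691957523706
[378.25069511 211.12723074]
```

```bash
python3 -m jog '{"dp":[[12,-24,0],[12,-25,0],[12,-25,0],[12,-25,0],[12,-25,0]],"dr":[[0,0,0.16],[0,0,0.16],[0,0,0.16],[0,0,0.16],[0,0,0.16]],"jaw":[22,22,22,22,22]}'; python3 -m jog '{"dp":[[12,-25,0],[12,-25,0],[12,-25,-20],[12,-25,-20],[10,-24,-20]],"dr":[[0,0,0.16],[0,0,0.16],[0,0,0.16],[0,0,0.16],[0,0,0.026]],"jaw":[22,22,22,22,22]}';python3 -m jog '{"dp":[[0,0,0]],"dr":[[0,0,0]],"jaw":[22]}'
python3 - <<'E'
from h import *
o=observe();print(o['tcp_pos'].round(1),o['tool_rot'].round(3),o['time'])
c=cal("wrist");a=snapshot("wrist");np.savez("w5.npz",*c)
cv2.imwrite("pics/w5.png",a)
C=np.array([540.5,-233.5])
for k in range(1,6): print(k,proj([*(C+(3-k)*32*np.array([-.269,.963])),39],c).round(0))
E
```

```text
time: 8.22
tcp_pos: [498.1, -174.7, 200.0]
tool_rot: [-3.141, -0.0, 1.177]
contact_force: [-0.0, 1.0, 0.2]
finger_gap: 24.2
grip_force: 39.4
time: 8.85
tcp_pos: [556.2, -298.7, 139.4]
tool_rot: [-3.141, -0.001, 1.839]
contact_force: [0.3, -0.7, -0.6]
finger_gap: 24.3
grip_force: 39.4
time: 8.98
tcp_pos: [554.7, -298.4, 137.7]
tool_rot: [-3.138, -0.004, 1.836]
contact_force: [-0.2, 0.8, 0.0]
finger_gap: 24.3
grip_force: 39.4
[ 554.7 -298.4  137.7] [-3.138 -0.004  1.836] 8.975
1 [320.  26.]
2 [321.  76.]
3 [321. 122.]
4 [321. 164.]
5 [321. 204.]
```

View pics/w5.png

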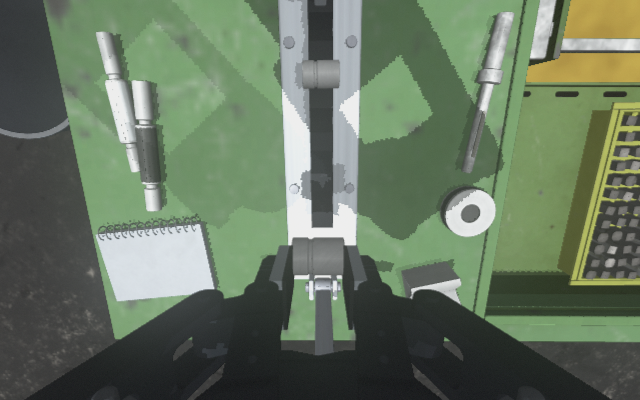

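Run:
```python
from h import *
z=np.load("w5.npz");w=(z['arr_0'],z['arr_1'],z['arr_2'])
C=np.array([540.5,-233.5]);u=np.array([-.269,.963]);x=np.array([.963,.269])
def rk(p,h): P=onz(p,h,w)[:2]-C;return round(P@x,1),round(P@u,1)
print("barend",rk((321.5,227),35),"racked",rk((320.5,74),39),"bolts",rk((321.5,188),8),rk((320.5,42),8))
print("held",rk((318.5,256),136.6),"tcp",(np.array([554.7,-298.4])-C)@x,(np.array([554.7,-298.4])-C)@u)
a=cv2.imread("pics/w5.png");g=a[:,321].astype(int).sum(1);print(g[85:240].tolist())
```

```text
barend (np.float64(0.3), np.float64(-85.5)) racked (np.float64(-0.1), np.float64(33.2)) bolts (np.float64(0.6), np.float64(-58.1)) (np.float64(0.2), np.float64(60.5))
held (np.float64(-2.1), np.float64(-64.1)) tcp -3.7834999999999526 -66.31849999999999
[350, 326, 302, 243, 207, 199, 196, 197, 201, 202, 200, 204, 204, 204, 205, 201, 204, 202, 208, 208, 209, 208, 210, 196, 191, 193, 195, 198, 197, 195, 197, 199, 194, 197, 194, 198, 199, 202, 201, 201, 201, 204, 202, 204, 204, 206, 204, 208, 214, 219, 216, 221, 221, 218, 219, 215, 217, 217, 215, 216, 215, 224, 219, 216, 216, 220, 209, 208, 204, 206, 204, 198, 205, 206, 212, 214, 219, 218, 217, 221, 218, 218, 220, 221, 218, 217, 219, 210, 243, 272, 278, 281, 266, 261, 263, 261, 260, 262, 262, 258, 252, 253, 222, 216, 214, 214, 207, 208, 209, 210, 211, 213, 206, 207, 212, 209, 210, 213, 213, 211, 225, 223, 222, 217, 215, 216, 228, 262, 271, 264, 267, 267, 265, 266, 262, 262, 260, 265, 267, 265, 259, 258, 469, 697, 714, 712, 714, 712, 714, 714, 712, 714, 495, 324, 310]
```

```bash
python3 -m jog '{"dp":[[2.3,1.2,-40],[0,0,-35],[0,0,-14],[0,0,0]],"dr":[[0,0,0.006],[0,0,0],[0,0,0],[0,0,0]],"jaw":[22,22,22,22]}'
```

```text
time: 9.52
tcp_pos: [557.9, -296.0, 51.1]
tool_rot: [-3.141, -0.001, 1.844]
contact_force: [0.0, -0.8, 0.1]
finger_gap: 24.7
grip_force: 39.4
```

```bash
python3 -m jog '{"dp":[[0,-1,-5],[0,0,-4],[0,0,0],[0,0,0]],"dr":[[0,0,0],[0,0,0],[0,0,0],[0,0,0]],"jaw":[22,22,22,22]}'
```

```text
time: 10.02
tcp_pos: [558.7, -298.1, 42.8]
tool_rot: [3.141, 0.001, 1.844]
contact_force: [-0.3, 0.1, 2.3]
finger_gap: 24.3
grip_force: 39.5
```

```bash
python3 -m jog '{"dp":[[0,0,-1.5],[0,0,0],[0,0,0],[0,0,0],[0,0,40]],"dr":[[0,0,0],[0,0,0],[0,0,0],[0,0,0],[0,0,0]],"jaw":[22,22,36,36,36]}'; python3 -m jog '{"dp":[[-15,25,50],[0,0,25],[0,0,0]],"dr":[[0,0,0],[0,0,0],[0,0,0]],"jaw":[38,38,38]}'
python3 - <<'E'
from h import *
o=observe();print(o['tcp_pos'].round(1),o['tool_rot'].round(3),o['time'])
c=cal("wrist");a=snapshot("wrist");np.savez("w6.npz",*c)
cv2.imwrite("pics/w6.png",a)
cv2.imwrite("pics/c6.png",np.vstack([cv2.resize(a[:,200:440],(480,800))[200:],]))
C=np.array([540.5,-233.5])
for k in range(1,6): print(k,proj([*(C+(3-k)*32*np.array([-.269,.963])),39],c).round(0))
s=snapshot("scene");cv2.imwrite("pics/s6.png",s)
E
```

```text
time: 10.65
tcp_pos: [554.9, -295.6, 76.4]
tool_rot: [-3.135, -0.008, 1.844]
contact_force: [0.4, -1.0, 1.2]
finger_gap: 36.1
grip_force: 0.0
time: 11.02
tcp_pos: [545.2, -274.0, 158.6]
tool_rot: [3.138, 0.005, 1.844]
contact_force: [-0.2, -0.8, 0.2]
finger_gap: 38.0
grip_force: 0.0
[ 545.2 -274.   158.6] [3.138 0.005 1.844] 11.025
1 [324.  70.]
2 [324. 112.]
3 [323. 152.]
4 [323. 189.]
5 [323. 224.]
```

View pics/w6.png

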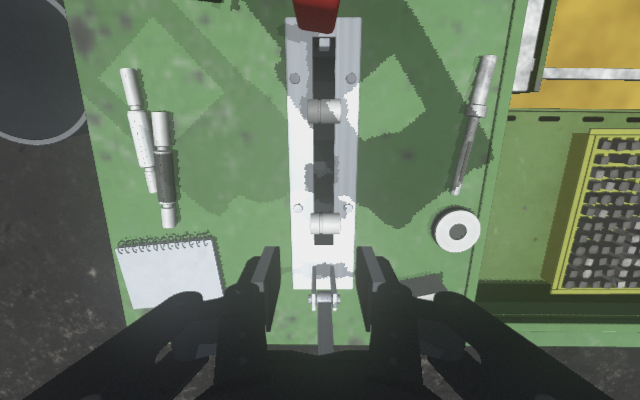

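```bash
python3 -m jog '{"dp":[[-11,22,15],[-11,22,15],[-11,22,0],[-11,22,0],[-11,22,0]],"dr":[[0,0,-0.172],[0,0,-0.172],[0,0,-0.172],[0,0,-0.172],[0,0,-0.172]],"jaw":[38,38,38,38,38]}'; python3 -m jog '{"dp":[[-11,23,0],[-10,23,0],[-10,23,0],[-10,23,-25],[-10,23,-30]],"dr":[[0,0,-0.172],[0,0,-0.172],[0,0,-0.172],[0,0,-0.172],[0,0,-0.172]],"jaw":[38,38,38,38,38]}';python3 -m jog '{"dp":[[0,0,0]],"dr":[[0,0,0]],"jaw":[38]}'
python3 - <<'E'
from h import *
o=observe();print(o['tcp_pos'].round(1),o['tool_rot'].round(3),o['time'])
c=cal("wrist");a=snapshot("wrist");cv2.imwrite("pics/w7.png",a)
print(proj([442.5,-50.8,52],c).round(0))
cv2.imwrite("pics/c7.png",cv2.resize(a[60:280,220:460],None,fx=2.5,fy=2.5,interpolation=cv2.INTER_CUBIC))
E
```

```text
time: 11.75
tcp_pos: [486.7, -161.8, 183.0]
tool_rot: [-3.137, 0.001, 0.978]
contact_force: [0.2, 0.6, -0.6]
finger_gap: 38.0
grip_force: 0.0
time: 12.38
tcp_pos: [436.4, -47.3, 128.7]
tool_rot: [-3.141, 0.002, 0.118]
contact_force: [-0.1, 0.5, -0.1]
finger_gap: 37.9
grip_force: 0.0
time: 12.5
tcp_pos: [432.7, -46.0, 126.0]
tool_rot: [-3.137, 0.01, 0.127]
contact_force: [-0.1, -0.6, -0.1]
finger_gap: 38.2
grip_force: 0.0
[432.7 -46.  126. ] [-3.137  0.01   0.127] 12.5
[326. 205.]
```

View pics/c7.png

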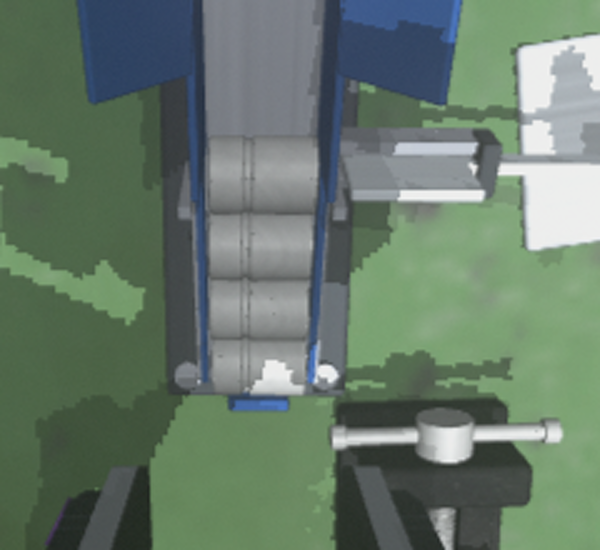

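```bash
python3 -m jog '{"dp":[[6,-4.5,-30],[0,0,-28],[0,0,-7],[0,0,0]],"dr":[[0,0,-0.003],[0,0,0],[0,0,0],[0,0,0]],"jaw":[38,38,38,38]}' 40
```

```text
time: 13.05
tcp_pos: [444.1, -53.1, 66.2]
tool_rot: [3.141, -0.0, 0.121]
contact_force: [-0.2, 0.3, 0.1]
finger_gap: 37.9
grip_force: 0.0
```

```bash
python3 -m jog '{"dp":[[-5,3,0],[0,0,-7],[0,0,0],[0,0,0]],"dr":[[0,0,0],[0,0,0],[0,0,0],[0,0,0]],"jaw":[38,38,38,38]}' 40
```

```text
time: 13.55
tcp_pos: [438.5, -49.4, 58.9]
tool_rot: [3.141, -0.0, 0.121]
contact_force: [0.2, -0.7, -0.0]
finger_gap: 37.9
grip_force: 0.0
```

```bash
python3 -m jog '{"dp":[[0.3,-1,-6],[0,0,0],[0,0,0],[0,0,0],[0,0,0]],"dr":[[0,0,0],[0,0,0],[0,0,0],[0,0,0],[0,0,0]],"jaw":[38,30,22,22,22]}' 40;  python3 -m jog '{"dp":[[0,0,0],[0,0,8],[0,0,20],[0,0,50],[0,0,60]],"dr":[[0,0,0],[0,0,0],[0,0,0],[0,0,0.1],[0,0,0.15]],"jaw":[22,22,22,22,22]}'
```

```text
time: 14.18
tcp_pos: [438.4, -50.4, 52.6]
tool_rot: [-3.141, 0.001, 0.121]
contact_force: [-0.9, 0.8, -0.6]
finger_gap: 24.6
grip_force: 39.3
time: 14.8
tcp_pos: [437.9, -50.2, 191.8]
tool_rot: [-3.141, 0.001, 0.375]
contact_force: [0.6, -1.3, -0.2]
finger_gap: 24.3
grip_force: 39.4
```

```bash
python3 -m jog '{"dp":[[12,-22,0],[12,-22,0],[12,-22,0],[12,-22,0],[12,-22,0]],"dr":[[0,0,0.163],[0,0,0.163],[0,0,0.163],[0,0,0.163],[0,0,0.163]],"jaw":[22,22,22,22,22]}'; python3 -m jog '{"dp":[[12,-22,0],[12,-22,-10],[12,-22,-20],[12,-22,-20],[4,-19,-20]],"dr":[[0,0,0.163],[0,0,0.163],[0,0,0.163],[0,0,0.163],[0,0,0]],"jaw":[22,22,22,22,22]}';python3 -m jog '{"dp":[[0,0,-20],[0,0,-20],[0,0,0],[0,0,0]],"dr":[[0,0,0],[0,0,0],[0,0,0],[0,0,0]],"jaw":[22,22,22,22]}'
```

```text
time: 15.42
tcp_pos: [499.5, -161.3, 191.7]
tool_rot: [3.14, -0.0, 1.191]
contact_force: [0.5, 0.3, 0.2]
finger_gap: 24.7
grip_force: 39.4
time: 16.05
tcp_pos: [551.9, -268.6, 121.1]
tool_rot: [3.14, 0.002, 1.839]
contact_force: [-1.0, 0.1, -0.4]
finger_gap: 24.3
grip_force: 39.4
time: 16.55
tcp_pos: [551.0, -267.0, 81.3]
tool_rot: [3.141, 0.0, 1.838]
contact_force: [-0.0, 0.0, -0.0]
finger_gap: 24.3
grip_force: 39.4
```

```bash
python3 -m jog '{"dp":[[-0.5,0,-22],[0,0,-10],[0,0,-4],[0,0,-3],[0,0,0]],"dr":[[0,0,0.006],[0,0,0],[0,0,0],[0,0,0],[0,0,0]],"jaw":[22,22,22,22,22]}'
```

```text
time: 17.18
tcp_pos: [550.7, -267.7, 42.4]
tool_rot: [3.141, 0.001, 1.844]
contact_force: [-0.3, 0.7, 0.9]
finger_gap: 24.5
grip_force: 39.4
```

```bash
python3 -m jog '{"dp":[[0,0,-1.5],[0,0,0],[0,0,0],[0,0,0],[0,0,30]],"dr":[[0,0,0],[0,0,0],[0,0,0],[0,0,0],[0,0,0]],"jaw":[22,22,36,36,36]}'; python3 -m jog '{"dp":[[0,0,50],[-12,20,40],[-11,22,0],[-11,22,0],[-11,21,0]],"dr":[[0,0,0],[0,0,-0.172],[0,0,-0.172],[0,0,-0.172],[0,0,-0.172]],"jaw":[38,38,38,38,38]}'; python3 -m jog '{"dp":[[-11,22,0],[-12,22,0],[-12,22,0],[-12,22,-15],[-12,22,-20]],"dr":[[0,0,-0.172],[0,0,-0.172],[0,0,-0.172],[0,0,-0.172],[0,0,-0.172]],"jaw":[38,38,38,38,38]}';python3 -m jog '{"dp":[[-11,22,-20],[-8,22,0],[0,0,0],[0,0,0]],"dr":[[0,0,-0.174],[0,0,0],[0,0,0],[0,0,0]],"jaw":[38,38,38,38]}'
python3 - <<'E'
from h import *
c=cal("wrist");a=snapshot("wrist");cv2.imwrite("pics/w8.png",a)
print(proj([442.5,-50.8,52],c).round(0))
A=a[60:280,220:460];s=snapshot("scene");cv2.imwrite("pics/s8.png",s)
B=cv2.resize(s[200:300,190:350],(528,330),interpolation=cv2.INTER_CUBIC)
A=cv2.resize(A,(240,220));v=np.zeros((330,800,3),np.uint8);v[:220,:240]=A;v[:,260:788]=B;cv2.imwrite("pics/c8.png",v)
E
```

```text
time: 17.8
tcp_pos: [547.6, -265.9, 67.3]
tool_rot: [-3.137, -0.005, 1.844]
contact_force: [0.3, -0.4, -0.4]
finger_gap: 36.3
grip_force: 0.0
time: 18.42
tcp_pos: [504.8, -181.8, 160.2]
tool_rot: [3.141, -0.0, 1.15]
contact_force: [-0.1, 0.6, 0.6]
finger_gap: 38.1
grip_force: 0.0
time: 19.05
tcp_pos: [446.4, -72.0, 125.5]
tool_rot: [3.14, -0.002, 0.29]
contact_force: [1.4, 0.3, -1.0]
finger_gap: 37.8
grip_force: 0.0
time: 19.55
tcp_pos: [427.9, -28.9, 105.7]
tool_rot: [3.141, -0.001, 0.122]
contact_force: [-0.3, 0.0, 0.2]
finger_gap: 37.8
grip_force: 0.0
[352. 211.]
```

View pics/c8.png

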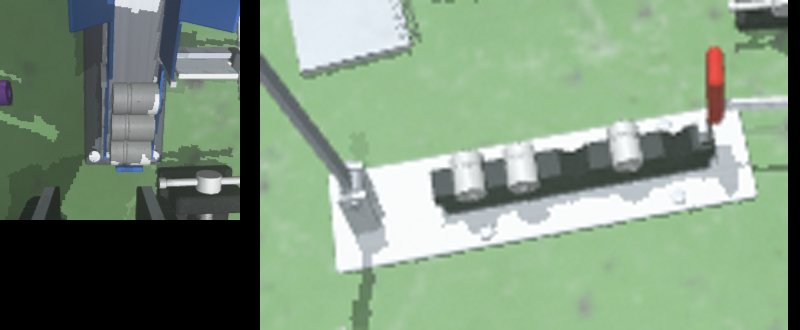

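```bash
python3 -m jog '{"dp":[[10.5,-21,0],[0,0,-20],[0,0,-25],[0,0,0],[0,0,0]],"dr":[[0,0,0],[0,0,0],[0,0,0],[0,0,0],[0,0,0]],"jaw":[38,38,38,38,38]}' 40
```

```text
time: 20.27
tcp_pos: [438.5, -50.0, 61.0]
tool_rot: [3.141, -0.001, 0.121]
contact_force: [0.5, -0.1, -0.2]
finger_gap: 38.1
grip_force: 0.0
```

```bash
python3 -m jog '{"dp":[[0.2,-0.4,-8],[0,0,0],[0,0,0],[0,0,0],[0,0,0]],"dr":[[0,0,0],[0,0,0],[0,0,0],[0,0,0],[0,0,0]],"jaw":[38,30,22,22,22]}' 40;  python3 -m jog '{"dp":[[0,0,0],[0,0,8],[0,0,20],[0,0,50],[0,0,60]],"dr":[[0,0,0],[0,0,0],[0,0,0],[0,0,0.1],[0,0,0.15]],"jaw":[22,22,22,22,22]}'
```

```text
time: 20.9
tcp_pos: [438.0, -49.8, 52.6]
tool_rot: [3.142, -0.0, 0.122]
contact_force: [-1.2, -0.2, 2.2]
finger_gap: 24.8
grip_force: 39.4
time: 21.52
tcp_pos: [436.8, -49.6, 190.7]
tool_rot: [-3.14, 0.002, 0.376]
contact_force: [0.8, 0.3, 0.1]
finger_gap: 24.5
grip_force: 39.4
```

```bash
python3 -m jog '{"dp":[[11,-19,0],[11,-19,0],[11,-19,0],[11,-19,0],[11,-19,0]],"dr":[[0,0,0.163],[0,0,0.163],[0,0,0.163],[0,0,0.163],[0,0,0.163]],"jaw":[22,22,22,22,22]}'; python3 -m jog '{"dp":[[11,-19,0],[11,-19,-10],[11,-19,-20],[11,-19,-20],[5,-16,-20]],"dr":[[0,0,0.163],[0,0,0.163],[0,0,0.163],[0,0,0.163],[0,0,0]],"jaw":[22,22,22,22,22]}';python3 -m jog '{"dp":[[0,0,-20],[0,0,-20],[0,0,0],[0,0,0]],"dr":[[0,0,0],[0,0,0],[0,0,0],[0,0,0]],"jaw":[22,22,22,22]}'
```

```text
time: 22.15
tcp_pos: [493.3, -145.5, 190.5]
tool_rot: [3.141, -0.0, 1.192]
contact_force: [-0.2, 0.2, 0.1]
finger_gap: 24.5
grip_force: 39.4
time: 22.78
tcp_pos: [542.6, -237.8, 120.0]
tool_rot: [3.141, 0.001, 1.84]
contact_force: [0.4, -0.2, -0.5]
finger_gap: 24.3
grip_force: 39.4
time: 23.28
tcp_pos: [542.2, -236.5, 80.7]
tool_rot: [3.141, 0.0, 1.839]
contact_force: [0.2, 0.2, 0.5]
finger_gap: 24.7
grip_force: 39.4
```

```bash
python3 -m jog '{"dp":[[-0.5,0,-22],[0,0,-10],[0,0,-4],[0,0,-3],[0,0,0]],"dr":[[0,0,0.005],[0,0,0],[0,0,0],[0,0,0],[0,0,0]],"jaw":[22,22,22,22,22]}'
```

```text
time: 23.9
tcp_pos: [541.9, -237.0, 42.0]
tool_rot: [3.141, 0.0, 1.844]
contact_force: [-0.6, 1.3, 1.4]
finger_gap: 24.9
grip_force: 39.5
```

```bash
python3 -m jog '{"dp":[[0,0,-1],[0,0,0],[0,0,0],[0,0,0],[0,0,30]],"dr":[[0,0,0],[0,0,0],[0,0,0],[0,0,0],[0,0,0]],"jaw":[22,22,36,36,36]}'; python3 -m jog '{"dp":[[0,0,60],[-10,17,40],[-10,18,0],[-10,18,0],[-10,17,0]],"dr":[[0,0,0],[0,0,-0.172],[0,0,-0.172],[0,0,-0.172],[0,0,-0.172]],"jaw":[38,38,38,38,38]}'; python3 -m jog '{"dp":[[-11,20,0],[-11,20,0],[-11,20,0],[-11,20,-15],[-11,20,-20]],"dr":[[0,0,-0.172],[0,0,-0.172],[0,0,-0.172],[0,0,-0.172],[0,0,-0.172]],"jaw":[38,38,38,38,38]}';python3 -m jog '{"dp":[[-5,18,-20],[-3,18,0],[0,0,0],[0,0,0]],"dr":[[0,0,-0.174],[0,0,0],[0,0,0],[0,0,0]],"jaw":[38,38,38,38]}'
python3 - <<'E'
from h import *
c=cal("wrist");a=snapshot("wrist");cv2.imwrite("pics/w9.png",a)
print(proj([442.5,-50.8,52],c).round(0))
A=a[60:280,220:460];s=snapshot("scene")
B=cv2.resize(s[200:300,190:350],(528,330),interpolation=cv2.INTER_CUBIC)
A=cv2.resize(A,(240,220));v=np.zeros((330,800,3),np.uint8);v[:220,:240]=A;v[:,260:788]=B;cv2.imwrite("pics/c9.png",v)
E
```

```text
time: 24.52
tcp_pos: [538.8, -235.4, 67.4]
tool_rot: [-3.137, -0.005, 1.844]
contact_force: [-0.2, 0.8, -0.2]
finger_gap: 35.7
grip_force: 0.0
time: 25.15
tcp_pos: [501.0, -166.3, 170.3]
tool_rot: [3.141, 0.0, 1.15]
contact_force: [0.4, -0.0, -0.7]
finger_gap: 37.9
grip_force: 0.0
time: 25.78
tcp_pos: [446.7, -66.5, 135.5]
tool_rot: [3.14, -0.002, 0.29]
contact_force: [-0.4, 0.3, 0.2]
finger_gap: 37.9
grip_force: 0.0
time: 26.28
tcp_pos: [439.0, -31.4, 115.7]
tool_rot: [3.141, -0.001, 0.122]
contact_force: [-0.0, 0.8, 0.3]
finger_gap: 37.8
grip_force: 0.0
[345. 221.]
```

View pics/c9.png

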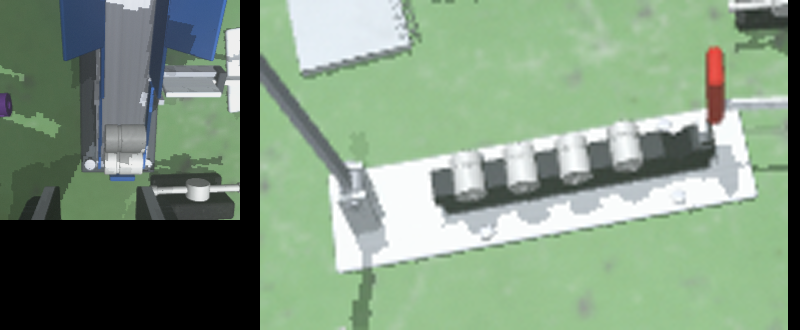

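```bash
python3 -m jog '{"dp":[[-0.4,-18.5,0],[0,0,-27],[0,0,-27],[0,0,0],[0,0,0]],"dr":[[0,0,0],[0,0,0],[0,0,0],[0,0,0],[0,0,0]],"jaw":[38,38,38,38,38]}' 40
```

```text
time: 27.0
tcp_pos: [438.8, -49.8, 62.2]
tool_rot: [3.141, -0.001, 0.121]
contact_force: [0.4, -0.3, 0.1]
finger_gap: 38.0
grip_force: 0.0
```

```bash
python3 -m jog '{"dp":[[0,-0.5,-9],[0,0,0],[0,0,0],[0,0,0],[0,0,0]],"dr":[[0,0,0],[0,0,0],[0,0,0],[0,0,0],[0,0,0]],"jaw":[38,30,22,22,22]}' 40;  python3 -m jog '{"dp":[[0,0,0],[0,0,8],[0,0,20],[0,0,50],[0,0,60]],"dr":[[0,0,0],[0,0,0],[0,0,0],[0,0,0.1],[0,0,0.15]],"jaw":[22,22,22,22,22]}'; python3 -m jog '{"dp":[[9,-13,10],[9,-13,0],[9,-13,0],[9,-13,0],[9,-13,0]],"dr":[[0,0,0.163],[0,0,0.163],[0,0,0.163],[0,0,0.163],[0,0,0.163]],"jaw":[22,22,22,22,22]}'; python3 -m jog '{"dp":[[9,-13,0],[9,-13,0],[9,-13,0],[9,-13,0],[5,-8,0]],"dr":[[0,0,0.163],[0,0,0.163],[0,0,0.163],[0,0,0.163],[0,0,0.004]],"jaw":[22,22,22,22,22]}';python3 -m jog '{"dp":[[0,0,0],[0,0,0],[0,0,0],[0,0,0],[0,0,0]],"dr":[[0.1124,0.0314,0],[0.1124,0.0314,0],[0.1124,0.0314,0],[0,0,0],[0,0,0]],"jaw":[22,22,22,22,22]}'
python3 - <<'E'
from h import *
from scipy.spatial.transform import Rotation as Ro
o=observe();print(o['tcp_pos'].round(1));print(Ro.from_euler('xyz',o['tool_rot']).as_matrix().round(3))
c=cal("wrist");a=snapshot("wrist");np.savez("w10.npz",*c);cv2.imwrite("pics/w10.png",a)
for k in (1,2):print(proj([*(np.array([540.3,-233])+(3-k)*32*np.array([-.269,.963])),39],c).round(0))
E
```

```text
time: 27.62
tcp_pos: [438.1, -49.8, 52.6]
tool_rot: [3.142, -0.0, 0.122]
contact_force: [-1.9, 0.4, 3.3]
finger_gap: 24.4
grip_force: 39.4
time: 28.25
tcp_pos: [436.9, -49.5, 190.7]
tool_rot: [-3.14, 0.002, 0.376]
contact_force: [2.1, -0.1, -0.3]
finger_gap: 24.5
grip_force: 39.4
time: 28.88
tcp_pos: [483.3, -115.3, 200.5]
tool_rot: [3.141, -0.0, 1.192]
contact_force: [0.1, 0.9, -0.7]
finger_gap: 24.4
grip_force: 39.4
time: 29.5
tcp_pos: [524.4, -175.4, 200.4]
tool_rot: [3.141, 0.0, 1.841]
contact_force: [-0.3, 0.1, -0.1]
finger_gap: 24.6
grip_force: 39.4
time: 30.12
tcp_pos: [523.8, -174.5, 200.2]
tool_rot: [-3.141, -0.349, 1.842]
contact_force: [-0.1, -0.1, -0.4]
finger_gap: 24.8
grip_force: 39.4
[ 523.8 -174.5  200.2]
[[-0.251  0.963 -0.092]
 [ 0.905  0.268  0.329]
 [ 0.342 -0.001 -0.94 ]]
[317. 240.]
[317. 271.]
```

View pics/w10.png

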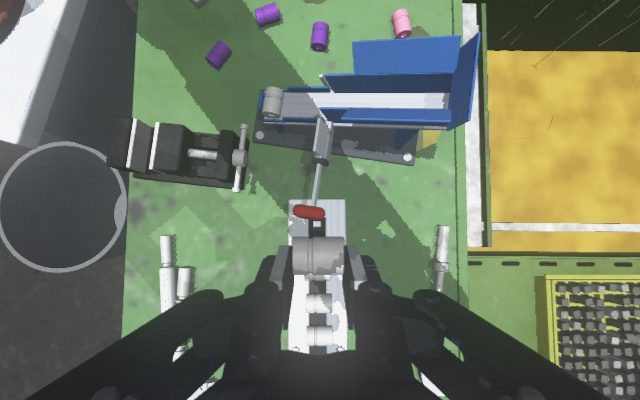

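```bash
python3 -m jog '{"dp":[[0.4,-0.3,-50],[0,0,-50],[0,0,-35],[0,0,0],[0,0,0]],"dr":[[0,0,0],[0,0,0],[0,0,0],[0,0,0],[0,0,0]],"jaw":[22,22,22,22,22]}'
```

```text
time: 30.8
tcp_pos: [525.5, -175.2, 67.1]
tool_rot: [3.14, -0.348, 1.844]
contact_force: [0.7, -0.8, -0.3]
finger_gap: 24.6
grip_force: 39.4
```

```bash
python3 -m jog '{"dp":[[-0.7,0.2,-12],[0,0,-7],[0,0,-4],[0,0,-2],[0,0,0]],"dr":[[0,0,0],[0,0,0],[0,0,0],[0,0,0],[0,0,0]],"jaw":[22,22,22,22,22]}'
```

```text
time: 31.42
tcp_pos: [523.7, -174.9, 40.2]
tool_rot: [-3.141, -0.351, 1.843]
contact_force: [0.6, 1.5, 0.1]
finger_gap: 24.5
grip_force: 39.4
```

```bash
python3 -m jog '{"dp":[[0,0,0],[0,0,0],[0,0,0],[0,0,20],[0,0,40]],"dr":[[0,0,0],[0,0,0],[0,0,0],[0,0,0],[0,0,0]],"jaw":[36,36,36,36,36]}'; python3 -m jog '{"dp":[[0,0,50],[0,0,50],[0,0,0],[-2,6,0],[-2,6,0]],"dr":[[0,0,0],[0,0,0],[-0.1124,-0.0314,0],[-0.1124,-0.0314,0],[-0.1124,-0.0314,0]],"jaw":[34,34,34,34,34]}';  python3 -m jog '{"dp":[[-2,5,0],[-2,5,0],[-1,5,0],[0,0,0],[0,0,0]],"dr":[[0,0,-0.172],[0,0,-0.172],[0,0,-0.172],[0,0,-0.172],[0,0,-0.172]],"jaw":[34,34,34,34,34]}';python3 -m jog '{"dp":[[0,0,0],[0,0,0],[0,0,0],[0,0,-10],[0,0,-10]],"dr":[[0,0,-0.172],[0,0,-0.172],[0,0,-0.172],[0,0,-0.172],[0,0,-0.172]],"jaw":[34,34,34,34,34]}'; python3 -m jog '{"dp":[[0,0,0],[0,0,0]],"dr":[[0,0,0],[0,0,0]],"jaw":[34,34]}' 40;python3 - <<'E'
from h import *
o=observe();print(o['tcp_pos'].round(1),o['tool_rot'].round(3))
c=cal("wrist");a=snapshot("wrist");np.savez("w11.npz",*c);cv2.imwrite("pics/w11.png",a)
E
```

```text
time: 32.05
tcp_pos: [522.5, -174.1, 100.3]
tool_rot: [-3.139, -0.353, 1.842]
contact_force: [0.9, 0.6, 0.3]
finger_gap: 35.8
grip_force: 0.0
time: 32.67
tcp_pos: [520.3, -163.2, 202.8]
tool_rot: [3.139, 0.005, 1.842]
contact_force: [-0.3, -0.1, -0.4]
finger_gap: 33.9
grip_force: 0.0
time: 33.3
tcp_pos: [514.9, -147.9, 202.0]
tool_rot: [3.14, -0.0, 0.977]
contact_force: [-0.5, -0.4, 0.2]
finger_gap: 34.0
grip_force: 0.0
time: 33.92
tcp_pos: [515.2, -148.1, 182.0]
tool_rot: [3.141, -0.002, 0.117]
contact_force: [0.6, 0.3, -0.4]
finger_gap: 33.9
grip_force: 0.0
time: 34.17
tcp_pos: [515.1, -148.1, 181.5]
tool_rot: [3.141, -0.001, 0.125]
contact_force: [0.1, 0.3, -0.7]
finger_gap: 33.9
grip_force: 0.0
[ 515.1 -148.1  181.5] [ 3.141e+00 -1.000e-03  1.250e-01]
```

View pics/w11.png

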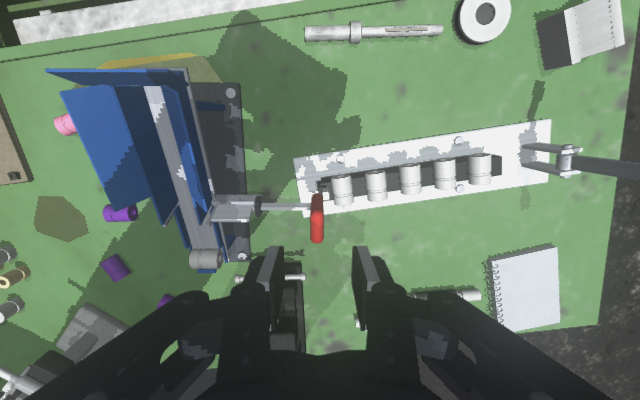

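```bash
python3 -m jog '{"dp":[[-2,0,-40],[0,0,-38],[0,0,-8],[0,0,0],[0,0,0]],"dr":[[0,0,0],[0,0,0],[0,0,0],[0,0,0],[0,0,0]],"jaw":[34,34,34,34,20]}' 40; python3 -m jog '{"dp":[[0,0,0],[0,0,0],[0,0,0]],"dr":[[0,0,0],[0,0,0],[0,0,0]],"jaw":[5,5,5]}' 40; python3 -m jog '{"dp":[[-1.2,10,0],[-1.2,10,0],[-1.2,10,0],[-0.5,4,0],[0,0,0]],"dr":[[0,0,0],[0,0,0],[0,0,0],[0,0,0],[0,0,0]],"jaw":[5,5,5,5,5]}' 40
```

```text
time: 34.85
tcp_pos: [514.4, -148.7, 96.4]
tool_rot: [3.14, -0.003, 0.123]
contact_force: [0.2, 0.2, 0.6]
finger_gap: 19.9
grip_force: 0.0
time: 35.22
tcp_pos: [514.2, -147.5, 96.4]
tool_rot: [-3.141, -0.003, 0.123]
contact_force: [-0.4, 4.4, 5.7]
finger_gap: 9.3
grip_force: 42.7
time: 35.85
tcp_pos: [510.2, -114.4, 96.5]
tool_rot: [3.139, -0.003, 0.123]
contact_force: [-0.4, -0.2, 6.9]
finger_gap: 9.1
grip_force: 42.8
```

```bash
python3 -m jog '{"dp":[[-0.3,3,0],[-0.3,3,0],[0,2,0],[0,0,0]],"dr":[[0,0,0],[0,0,0],[0,0,0],[0,0,0]],"jaw":[5,5,5,5]}' 40
```

```text
time: 36.35
tcp_pos: [509.9, -111.4, 96.6]
tool_rot: [3.129, -0.003, 0.125]
contact_force: [-1.7, -14.3, 3.3]
finger_gap: 9.2
grip_force: 42.3
```

```bash
python3 -m jog '{"dp":[[0,2,0],[0,0,0],[0,-7,0],[0,0,0],[0,0,40]],"dr":[[0,0,0],[0,0,0],[0,0,0],[0,0,0],[0,0,0]],"jaw":[5,5,26,26,26]}' 40;python3 -m jog '{"dp":[[0,0,55],[0,0,45],[-4,-30,5],[-4,-30,0],[-4,-30,0]],"dr":[[0,0,0],[0,0,0],[0,0,0.172],[0,0,0.172],[0,0,0.172]],"jaw":[20,10,0,0,0]}'; python3 -m jog '{"dp":[[-5,-33,0],[-5,-33,0],[-5,-33,0],[-5,-33,0],[-5,-33,0]],"dr":[[0,0,0.172],[0,0,0.172],[0,0,0.172],[0,0,0.172],[0,0,0.172]],"jaw":[0,0,0,0,0]}'; python3 -m jog '{"dp":[[-5,-33,0],[-5,-33,0],[-2,-20,0],[0,0,0],[0,0,0]],"dr":[[0,0,0.172],[0,0,0.172],[0,0,0],[0,0,0],[0,0,0]],"jaw":[0,0,0,0,0]}'
python3 - <<'E'
from h import *
s=snapshot("scene");cv2.imwrite("pics/s12.png",s)
c=cal("scene")
for k in range(1,6): print(k,proj([*(np.array([540.3,-233])+(3-k)*32*np.array([-.269,.963])),44],c).round(0))
cv2.imwrite("pics/c12.png",cv2.resize(s[150:310,160:430],None,fx=2.9,fy=2.9,interpolation=cv2.INTER_CUBIC))
E
```

```text
time: 36.98
tcp_pos: [504.3, -109.0, 130.7]
tool_rot: [-3.137, 0.009, 0.123]
contact_force: [-0.3, -0.2, 0.7]
finger_gap: 26.0
grip_force: 0.0
time: 37.6
tcp_pos: [495.9, -200.6, 239.2]
tool_rot: [-3.141, -0.0, 0.646]
contact_force: [0.1, -0.3, -0.5]
finger_gap: -0.0
grip_force: 0.0
time: 38.22
tcp_pos: [471.0, -365.8, 238.7]
tool_rot: [-3.141, -0.001, 1.505]
contact_force: [1.2, 0.2, 0.0]
finger_gap: 0.1
grip_force: 0.0
time: 38.85
tcp_pos: [459.4, -450.6, 239.0]
tool_rot: [3.141, -0.001, 1.842]
contact_force: [1.2, 0.6, -0.5]
finger_gap: -0.2
grip_force: 0.0
1 [315. 242.]
2 [299. 245.]
3 [283. 248.]
4 [268. 250.]
5 [251. 253.]
```

View pics/c12.png

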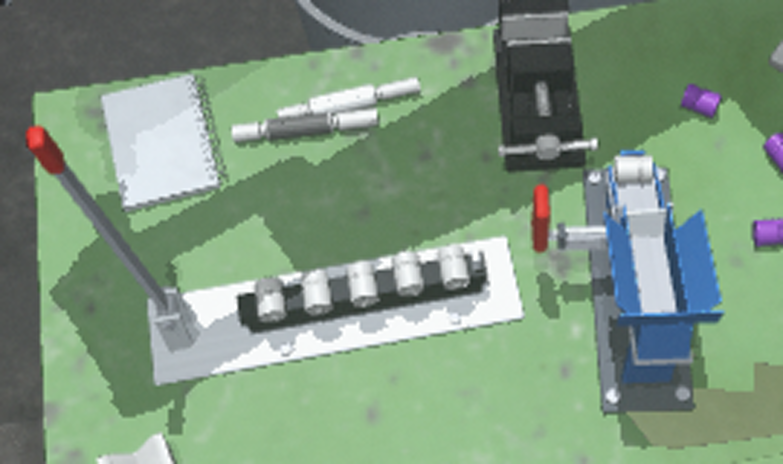

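```bash
python3 -m jog '{"dp":[[44,6,0],[44,11,0],[44,12,0],[0,0,0],[0,0,0]],"dr":[[0,0,0],[0,0,0],[0,0,0],[0,0,0],[0,0,0]],"jaw":[0,0,0,0,0]}' 20
python3 - <<'E'
import numpy as np
C=np.array([540.3,-233]);u=np.array([-.269,.963])
for f in np.arange(1.6,-.01,-.1):
    Y=-132+185*np.cos(f)-2.5*np.sin(f)-11; z=54+185*np.sin(f)+2.5*np.cos(f)
    print(round(f,1),(C+Y*u).round(0),round(z))
E
```

```text
time: 39.52
tcp_pos: [590.8, -421.9, 239.1]
tool_rot: [-3.141, -0.001, 1.844]
contact_force: [-0.1, 0.1, -0.0]
finger_gap: -0.2
grip_force: 0.0
1.6 [ 581. -378.] 239
1.5 [ 576. -361.] 239
1.4 [ 571. -343.] 237
1.3 [ 566. -325.] 233
1.2 [ 561. -308.] 227
1.1 [ 557. -292.] 220
1.0 [ 552. -276.] 211
0.9 [ 548. -262.] 200
0.8 [ 545. -248.] 188
0.7 [ 541. -236.] 175
0.6 [ 538. -225.] 161
0.5 [ 535. -216.] 145
0.4 [ 533. -208.] 128
0.3 [ 531. -201.] 111
0.2 [ 530. -197.] 93
0.1 [ 529. -194.] 75
-0.0 [ 529. -193.] 56
```

```bash
python3 -m jog '{"dp":[[-5,22,-3],[-5,22,0],[-5,17,0],[-5,18,-2],[0,0,0]],"dr":[[0,0,0],[0,0,0],[0,0,0],[0,0,0],[0,0,0]],"jaw":[0,0,0,0,0]}' 20
```

```text
time: 40.15
tcp_pos: [570.1, -343.0, 234.6]
tool_rot: [-3.141, -0.0, 1.843]
contact_force: [0.1, -0.7, -0.3]
finger_gap: -0.0
grip_force: 0.0
```

```bash
python3 -m jog '{"dp":[[-5,18,-2],[-5,17,-6],[-4,16,-7],[-5,16,-9],[0,0,0]],"dr":[[0,0,0],[0,0,0],[0,0,0],[0,0,0],[0,0,0]],"jaw":[0,0,0,0,0]}' 20
```

```text
time: 40.78
tcp_pos: [550.9, -274.9, 208.7]
tool_rot: [-3.14, -0.003, 1.844]
contact_force: [0.1, -0.2, 0.1]
finger_gap: 0.2
grip_force: 0.0
```

```bash
cat >> h.py <<'E'
def red(n):
    a=snapshot(n);b,g,r=[a[...,i].astype(int) for i in range(3)]
    m=((r>100)&(g<60)&(b<70)).astype(np.uint8);nn,l,st,ce=cv2.connectedComponentsWithStats(m)
    return [(st[i].tolist(),ce[i].round(1).tolist()) for i in range(1,nn) if st[i,4]>12]
def kg(f):
    Y=-132+225*np.cos(f);return [540.3-.269*Y,-233+.963*Y,54+225*np.sin(f)]
E
python3 - <<'E'
from h import *
for n in("scene","side"):
    print(n,*red(n),sep="\n")
    c=cal(n);print([(f,proj(kg(f),c).round(0).tolist()) for f in (1.6,1.3,1.0,.9,.7,0)])
E
```

```text
scene
([607, 46, 12, 13, 105], [612.5, 52.3])
([265, 192, 12, 13, 79], [269.3, 198.4])
([344, 214, 5, 23, 103], [346.0, 224.9])
[(1.6, [185.0, 201.0]), (1.3, [228.0, 196.0]), (1.0, [268.0, 199.0]), (0.9, [280.0, 201.0]), (0.7, [300.0, 207.0]), (0, [329.0, 238.0])]
side
([58, 41, 1, 19, 19], [58.0, 50.0])
([59, 61, 1, 18, 18], [59.0, 69.5])
([85, 84, 16, 15, 108], [91.6, 90.8])
([1, 96, 13, 7, 21], [8.1, 99.1])
([53, 107, 13, 12, 59], [59.5, 113.4])
([40, 109, 18, 13, 30], [50.5, 115.6])
([0, 111, 51, 23, 122], [30.1, 120.4])
([359, 129, 11, 14, 84], [363.9, 135.5])
([279, 157, 11, 6, 28], [283.6, 159.5])
([311, 172, 9, 23, 164], [314.6, 182.9])
([39, 211, 2, 13, 15], [39.7, 216.7])
([52, 229, 31, 52, 684], [66.7, 255.2])
([41, 237, 6, 41, 53], [43.5, 256.4])
([115, 255, 6, 13, 17], [117.6, 260.7])
([86, 271, 5, 5, 14], [87.6, 272.7])
([38, 275, 26, 13, 49], [52.1, 283.7])
([76, 283, 16, 5, 32], [82.9, 284.9])
[(1.6, [422.0, 133.0]), (1.3, [391.0, 130.0]), (1.0, [365.0, 137.0]), (0.9, [358.0, 141.0]), (0.7, [345.0, 151.0]), (0, [325.0, 199.0])]
```

Keeper is at about 1.0 rad, exactly as the model predicts. Continuing the arc.

```bash
python3 -m jog '{"dp":[[-4,14,-11],[-3,14,-12],[-4,12,-13],[-3,11,-14],[0,0,0]],"dr":[[0,0,0],[0,0,0],[0,0,0],[0,0,0],[0,0,0]],"jaw":[0,0,0,0,0]}' 20; python3 -m jog '{"dp":[[-3,9,-16],[-2,8,-17],[-2,7,-17],[-1,4,-18],[0,0,0]],"dr":[[0,0,0],[0,0,0],[0,0,0],[0,0,0],[0,0,0]],"jaw":[0,0,0,0,0]}' 20
```

```text
time: 41.5
tcp_pos: [536.2, -224.0, 157.8]
tool_rot: [-3.138, -0.004, 1.844]
contact_force: [0.1, -0.3, -0.0]
finger_gap: -0.2
grip_force: 0.0
time: 42.12
tcp_pos: [527.9, -196.6, 89.4]
tool_rot: [-3.137, -0.004, 1.843]
contact_force: [-1.3, -1.1, 0.0]
finger_gap: 0.0
grip_force: 0.0
```

```bash
python3 -m jog '{"dp":[[-1,3,-16],[0,1,-12],[0,0,-4],[0,0,0]],"dr":[[0,0,0],[0,0,0],[0,0,0],[0,0,0]],"jaw":[0,0,0,0]}' 20
```

```text
time: 42.62
tcp_pos: [528.7, -193.9, 59.8]
tool_rot: [-3.141, -0.001, 1.843]
contact_force: [0.0, -0.2, 0.6]
finger_gap: -0.4
grip_force: 0.0
```

```bash
python3 -m jog '{"dp":[[0,0,-2],[0,0,-2],[0,0,-1],[0,0,0]],"dr":[[0,0,0],[0,0,0],[0,0,0],[0,0,0]],"jaw":[0,0,0,0]}' 20
python3 - <<'E'
from h import *
for n in("scene","side"):
    print(n,[x for x in red(n) if 250<x[1][0]<400]);c=cal(n);print([(f,proj(kg(f),c).round(0).tolist()) for f in (.1,.05,0)])
E
```

```text
time: 43.12
tcp_pos: [529.6, -194.2, 56.5]
tool_rot: [3.141, 0.001, 1.843]
contact_force: [-0.9, 0.8, 5.2]
finger_gap: 0.2
grip_force: 2.5
scene [([344, 214, 5, 23, 102], [345.9, 225.0]), ([322, 232, 16, 8, 60], [329.6, 234.8])]
[(0.1, [329.0, 233.0]), (0.05, [329.0, 235.0]), (0, [329.0, 238.0])]
side [([271, 0, 21, 23, 200], [282.3, 9.6]), ([339, 65, 20, 18, 42], [344.4, 73.1]), ([361, 65, 12, 14, 40], [368.8, 70.6]), ([279, 157, 11, 6, 28], [283.6, 159.5]), ([311, 172, 9, 23, 164], [314.6, 182.9]), ([319, 195, 12, 7, 54], [323.9, 197.8])]
[(0.1, [325.0, 192.0]), (0.05, [325.0, 196.0]), (0, [325.0, 199.0])]
```

```bash
python3 -m jog '{"dp":[[0,0,-3],[0,0,-2],[0,0,0],[0,0,0]],"dr":[[0,0,0],[0,0,0],[0,0,0],[0,0,0]],"jaw":[0,0,0,0]}' 20
python3 - <<'E'
from h import *
for n in("scene","side"):
    print(n,[x for x in red(n) if 300<x[1][0]<360])
E
```

```text
time: 43.72
tcp_pos: [529.8, -194.3, 56.1]
tool_rot: [-3.141, -0.0, 1.843]
contact_force: [-11.5, 5.3, 29.3]
finger_gap: 0.1
grip_force: 14.7
scene [([344, 214, 5, 23, 102], [345.9, 225.0]), ([322, 232, 16, 8, 61], [329.2, 235.1])]
side [([339, 70, 9, 16, 35], [341.6, 76.5]), ([311, 172, 9, 23, 164], [314.6, 182.9]), ([319, 195, 12, 7, 53], [324.0, 198.0])]
```

```bash
python3 -m jog '{"dp":[[0,0,5],[0,0,30],[0,0,50],[0,0,50],[-40,0,30]],"dr":[[0,0,0],[0,0,0],[0,0,0],[0,0,0],[0,0,0]],"jaw":[0,0,0,0,0]}' 20; python3 -m jog '{"dp":[[-50,-10,0],[-50,-10,0],[0,0,0],[0,0,0]],"dr":[[0,0,0],[0,0,0],[0,0,0],[0,0,0]],"jaw":[0,0,0,0]}'
python3 - <<'E'
from h import *
import h
for n in("scene","side"):
    print(n,[x for x in red(n) if 300<x[1][0]<360])
    a=cv2.imread(f"pics/{n}0.png");h.snapshot=lambda n:a
    print("start",[x for x in red(n) if 300<x[1][0]<360]);h.snapshot=snapshot
    import bench;h.snapshot=bench.snapshot
a=bench.snapshot("scene");s0=cv2.imread("pics/scene0.png")
# vice shift: match template between start and now
t=s0[150:208,328:364];r=cv2.matchTemplate(a[135:225,310:385],t,cv2.TM_CCOEFF_NORMED);print(cv2.minMaxLoc(r)[1:],"expect (18,15)")
# bright sleeves in the rack / at nest
c=cal("scene");g=cv2.cvtColor(a,cv2.COLOR_BGR2GRAY)
for k in range(1,6):
    p=proj([*(np.array([540.3,-233])+(3-k)*32*np.array([-.269,.963])),44],c);x,y=p.round().astype(int);print(k,(x,y),g[y-6:y+7,x].tolist())
print(observe()['time'])
E
```

```text
time: 44.45
tcp_pos: [491.6, -195.1, 219.1]
tool_rot: [3.137, 0.005, 1.844]
contact_force: [-0.6, -0.8, 0.7]
finger_gap: -0.1
grip_force: 0.0
time: 44.95
tcp_pos: [389.4, -214.2, 215.5]
tool_rot: [3.14, 0.001, 1.842]
contact_force: [0.5, -0.7, 0.4]
finger_gap: -0.0
grip_force: 0.0
scene [([344, 214, 5, 23, 75], [345.7, 226.8]), ([322, 232, 16, 8, 69], [330.9, 234.9])]
start [([344, 217, 5, 19, 54], [345.4, 228.3])]
side [([311, 172, 9, 23, 167], [314.6, 182.8]), ([319, 195, 11, 7, 53], [323.8, 197.8])]
start [([312, 0, 6, 6, 18], [314.1, 2.1])]
(0.9020605087280273, (39, 2), (18, 15)) expect (18,15)
1 (np.int64(315), np.int64(242)) [148, 148, 164, 231, 233, 109, 152, 226, 224, 219, 168, 122, 119]
2 (np.int64(299), np.int64(245)) [228, 232, 234, 235, 228, 124, 176, 228, 228, 223, 116, 122, 111]
3 (np.int64(283), np.int64(248)) [231, 235, 236, 236, 213, 130, 178, 231, 229, 224, 175, 118, 119]
4 (np.int64(268), np.int64(250)) [234, 233, 236, 238, 233, 142, 171, 241, 241, 237, 222, 116, 125]
5 (np.int64(251), np.int64(253)) [235, 235, 236, 239, 235, 146, 153, 229, 228, 228, 221, 112, 124]
45.1
```

```bash
python3 -c "from bench import close_job;print(close_job())"
```

```text
the job is handed in; nothing more can be done
None
```

I drew the gate to its stop, filled empty pockets 1, 3, 4 and 5, pushed the gate home, swung the keeper down onto its stop and handed the job in at 45 s, with the racked sleeve in pocket 2 and the vice left in place; I viewed 17 pictures, three over the limit of 14.

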